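Clamp the strip of mask blanks for painting

ROBOT

A 6-joint arm with a two-finger parallel gripper is mounted at the origin on the work surface. World frame = base frame: x ahead of the robot, y to its left, z up, the work surface at z = 0. Lengths are in m, angles in rad, forces in N, time in s.
With the tool pointing down it reaches from about 0.3 to 0.775 m from the base axis. Payload 14.6 kg.
Tool frame: the origin (TCP) lies between the finger pads; the fingertips stand 19 mm ahead of it and the grasp point (between the pads) is the TCP (tip_extent is the distance from the TCP to the fingertips, in m); y points along the fingers, x is the direction in which the jaws open and shut, and the axes are right-handed (so a half turn about y gives the same grasp; the last joint's range is limited). The gripper opens to 94 mm and grips with 3 to 60 N. Pads are 16 mm wide; open, the fingers measure 119 mm over their backs; the gripper's body (75 mm by 177 mm) begins 78 mm behind the grasp point.
Start: joints at [1.182, 0.3, 1.521, -0, 1.321, -0.067], TCP at [0.174, 0.522, 0.224] pointing down, gripper open.
Joint ranges: [-3.03, 3.03], [-0.79, 2.21], [0.23, 2.52], [-1.04, 4.18], [0, 3.07], [-2.55, 2.55]. Speed limits (rad/s): [2.22, 2.22, 2.57, 3.14, 3.14, 3.14].

INTERFACE

Orientations are given as [roll, pitch, yaw] about the fixed x, y, z axes, in that order (R = Rz(yaw) Ry(pitch) Rx(roll)).
In Python, from station import * gives the robot as it stands.
- The arm moves only by the shell command python3 -m pendant 'ROWS' [OPENING] [FORCE]. ROWS is a JSON object of lists of equal length, an entry for each row: "translation": the shift along the tool's x, y, z each as a share of 0.5 m, from -1 to 1, a list of three; "rot": the turn, a rotation vector about the tool's x, y, z each as a share of 90 degrees, from -1 to 1, a list of three. In form: {"translation": [[x, y, z], ...], "rot": [[ax, ay, az], ...]}. A call has 1 to 8 rows; each row is the pose to reach, as a shift and turn from the pose measured when the call began, along the tool's axes at that moment; what a row does not reach only later rows make up. A row lasts 1/12 s, in which the tool goes at most 41.7 mm and 7.16 degrees, less where a joint would pass 70% of its speed; a pose out of reach is approached as far as the arm can. A call with a number of a shift or a turn outside -1 to 1 is refused whole. A call with a gripper value outside its range is refused whole. OPENING is the opening, from 0 (shut) to 1 (fully open), set as the call begins (- or left out, the last holds). The fingers move at their own pace and stop on an object; FORCE is the grip in N (left out, the last holds). Time passes only in rows, so rows that repeat a pose let the fingers close. It gives the time, the measured TCP pose, the force and the opening at its end, in the units of the state.
- get_obs(): the state, without advancing time (a new reading comes with each control period).
- camera(name): name is "scene" or "top" or "wrist"; returns the picture (384x512x3 uint8, red, green, blue); there is no depth.
- camera_params(name): a dict with "mtx" (3x3 intrinsics, pixels), "view" (4x4, takes a point from world to camera coordinates); the wrist camera has in their place "tool_from_camera" (4x4, takes a point from camera to tool coordinates, whose origin is the TCP and whose axes are the tool frame's). Camera axes: x right, y down, z forward; pixel columns grow to the right and rows downward; lengths in m; the calibration is good to about 2 mm. A picture is of the moment at which its call begins: read the wrist's pose just before it. camera_params takes no time and is no camera call.
- hand_in(): hands the job in, once; it reports no verdict.
The state is a dict: "time_s": time; "qpos": joint angles; "joint_vel": joint speeds; "tau": joint torques, N m; "ee_pos": TCP position; "eef_rot": TCP orientation; "force": force on the tool from outside, world axes, zero at the start; "moment": the same for the moment, N m; "grip_width": finger opening in m.
Only numpy, scipy, OpenCV 4.12 (cv2) and the standard library are available. Lean on these libraries where they do the work, as an engineer would, in place of code of your own. Each camera call takes 0.05 s, during which the arm holds its last target.

TASK

A short wooden strip of white half-egg masks lies in the bed of one of the two holding jigs; clamp it down for painting. On that jig, pull the black knob straight up until its steel arm clears the stop tooth, turn it anticlockwise (seen from above) until the arm points straight across the strip, then push the knob fully back down and let go. Leave the knob of the other, empty jig alone and leave the strip in its bed.

Things in the scene. Friction and masses are not known exactly. Their poses are not given: they have to be found in the camera images.
- jig_knob (a point): Centre of the black grip of the clamp knob on the strip's jig: upright bar 42 long (x), 14 thick (y), 28 mm high (z), pinched across its thickness from above; moves with the knob. z up on the fixed axis; x along the bar and the steel arm. 68 mm above the table when down; pulls up 24 mm. Below: disc 30 mm wide at -14 to -18 mm; arm at -39 to -45, tip 44 from axis. Jig fixed, yaw within 0.45 rad.
- jig_turn (a joint): That knob's angle, rad, anticlockwise from above positive. Starts parked at 0 to 0.3; at 1.3 the arm points straight across the strip; stops at 0 and 1.47. A tooth 10 mm high bars the way when the knob is down: pull up 14 mm or more (18 is good), turn, push down. It stays where left in height and angle. Pull 5 N, push 2 N, turn 0.05 N m.
- strip: Loose plywood strip 40 x 206 x 12 mm (x, y, z), 0.25 kg, with four white half-egg masks (38 mm wide, 24 high, painted red on the +x side) in pairs near its ends, the middle free for the arm. Lies in its jig's bed between low ledges with 1 mm play, mask tops 46 mm above the table. Origin: centre of its underside, 10 mm above the table. The knob's axis is 46 mm away on its -x side.
- spare_knob (a point): Centre of the grip of a like knob on the other jig (a like wooden board, 106 x 214 mm), whose bed is empty: 68 mm above the table. To be left alone.
Mind the look-alikes: they are no part of the job. Leave any pink look-alike of the part that bears jig_knob alone.

How it is judged:
By the outcome, as a careful person would: the job done as asked, in the order asked, and still so for the second after the job is handed in, with the robot touching nothing.
It also fails if it takes over 35 s, if anything falls off the work surface, if the arm or the gripper's body presses on something with over 40 N, if the wrist force passes 120 N, or if a joint passes its speed limit or range.

## Working session

There is one attempt and no reset: what is moved stays moved. The work goes in short steps, Python scripts to look and compute and a shell command to move; the robot and the scene stay as the last step left them, time stands still between calls to the robot, and variables do not carry over. Pictures are saved under pics/ and viewed, and the job is handed in when it is done.

```bash
mkdir -p pics; ls
python3 - <<'E'
from station import *
import cv2
o=get_obs();print(o)
for n in("scene","top","wrist"):
    cv2.imwrite(f"pics/{n}0.png",camera(n)[:,:,::-1])
    print(n,camera_params(n))
E
```

```text
pics
{'time_s': 0.0, 'qpos': array([ 1.18240193e+00,  3.00477225e-01,  1.52157574e+00, -4.74936193e-05,
        1.32067503e+00, -6.65582455e-02]), 'joint_vel': array([ 0.00054945, -0.00061555,  0.00080636,  0.00033315, -0.00119401,
       -0.0002758 ]), 'tau': array([ 2.68985445e-03, -5.31819463e+01, -3.52738595e+01,  7.09132128e-02,
        2.44388322e-02, -9.86369037e-05]), 'ee_pos': array([0.1738733 , 0.52154697, 0.22388521]), 'eef_rot': array([-1.57076672e+00,  1.13588616e-03,  1.24897198e+00]), 'force': array([-0.76960841, -0.0776342 , -0.265068  ]), 'moment': array([-0.04138197, -0.03364534,  0.00137347]), 'grip_width': 0.0938418983907366}
scene {'mtx': array([[424.28386594,   0.        , 260.72764233],
       [  0.        , 424.28386594, 190.25157495],
       [  0.        ,   0.        ,   1.        ]]), 'view': array([[ 0.33390262,  0.94248431,  0.01524372, -0.10796958],
       [ 0.79147799, -0.27154796, -0.54756214, -0.36380514],
       [-0.51192933,  0.19489751, -0.83662616,  1.57800404],
       [ 0.        ,  0.        ,  0.        ,  1.        ]])}
top {'mtx': array([[352
[... 228 characters left out ...]
5033,  0.02509866, -0.18268903,  0.49593371],
       [ 0.18219384, -0.0207923 , -0.98304277,  0.81665659],
       [ 0.        ,  0.        ,  0.        ,  1.        ]])}
wrist {'mtx': array([[325.02073503,   0.        , 258.42478499],
       [  0.        , 325.02073503, 188.72120551],
       [  0.        ,   0.        ,   1.        ]]), 'tool_from_camera': array([[ 9.99999576e-01,  2.52452231e-04,  8.85516441e-04,
        -2.69258471e-04],
       [-7.79327814e-04, -2.80159345e-01,  9.59953194e-01,
        -1.59220596e-01],
       [ 4.90428032e-04, -9.59953477e-01, -2.80159030e-01,
         8.20297280e-02],
       [ 0.00000000e+00,  0.00000000e+00,  0.00000000e+00,
         1.00000000e+00]])}
```

View pics/scene0.png

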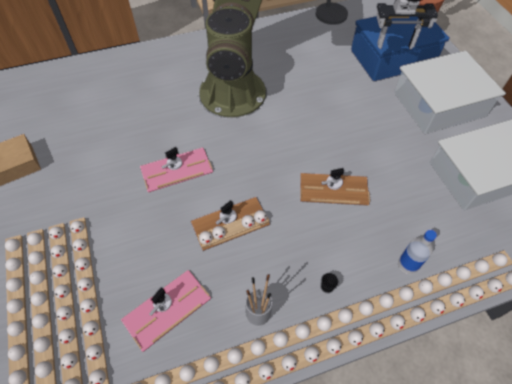

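View pics/top0.png

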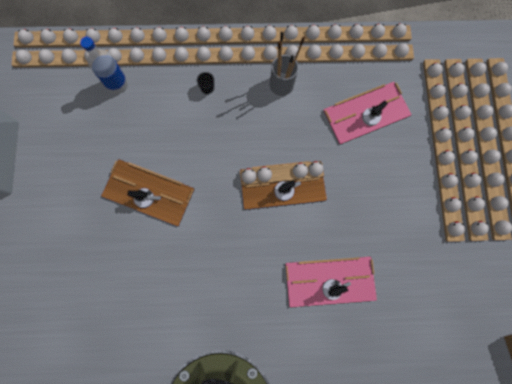

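View pics/wrist0.png

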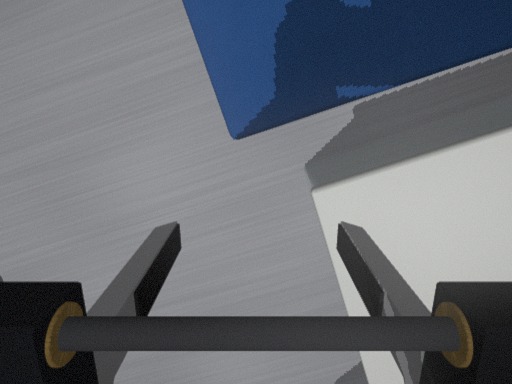

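```bash
cat > h.py <<'E'
import numpy as np,cv2
from station import *
from scipy.spatial.transform import Rotation as R
def ray(n,u,v,z,obs=None):
    p=camera_params(n); K=p["mtx"]
    d=np.linalg.inv(K)@np.array([u,v,1.])
    if n=="wrist":
        T=np.eye(4);T[:3,:3]=R.from_euler('xyz',obs["eef_rot"]).as_matrix();T[:3,3]=obs["ee_pos"]
        M=T@p["tool_from_camera"]
    else: M=np.linalg.inv(p["view"])
    o=M[:3,3];d=M[:3,:3]@d
    return o+d*(z-o[2])/d[2]
def proj(n,P,obs=None):
    p=camera_params(n)
    if n=="wrist":
        T=np.eye(4);T[:3,:3]=R.from_euler('xyz',obs["eef_rot"]).as_matrix();T[:3,3]=obs["ee_pos"]
        M=np.linalg.inv(T@p["tool_from_camera"])
    else: M=p["view"]
    c=M@np.append(P,1); q=p["mtx"]@c[:3]; return q[:2]/q[2]
E
python3 - <<'E'
from h import *
a=cv2.imread("pics/top0.png")[140:230,220:350];cv2.imwrite("pics/topz.png",cv2.resize(a,None,fx=6,fy=6,interpolation=cv2.INTER_CUBIC))
a=cv2.imread("pics/scene0.png")[185:260,180:285];cv2.imwrite("pics/scz.png",cv2.resize(a,None,fx=7,fy=7,interpolation=cv2.INTER_CUBIC))
E
```

```text
(no output)
```

View pics/topz.png

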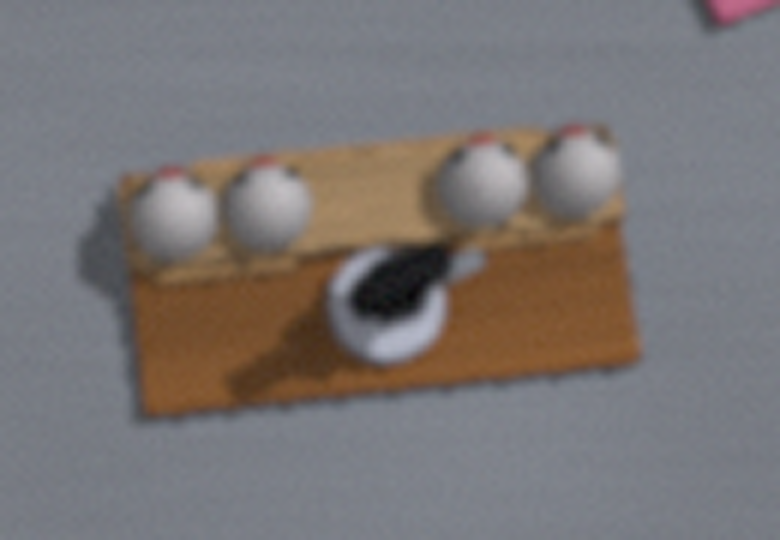

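View pics/scz.png

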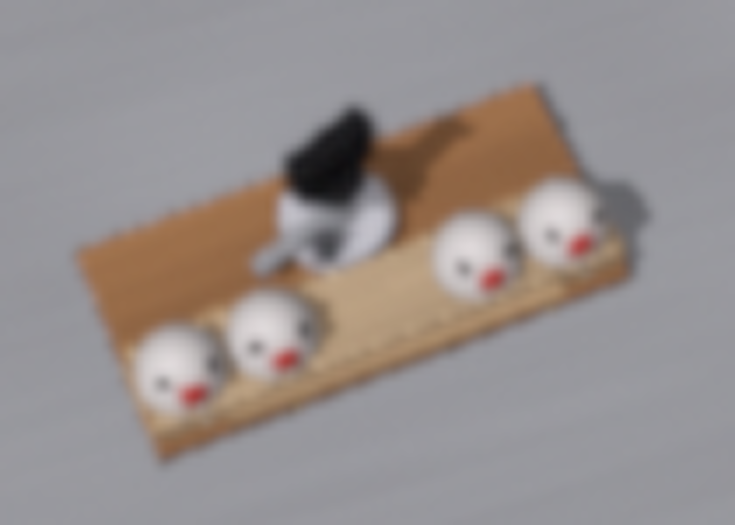

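Run:
```python
from h import *
def t(u,v,z): return ray("top",u/6+220-.4,v/6+140-.4,z)
c=[t(*p,.01) for p in((145,412),(638,362))]
print(c, np.linalg.norm(c[0]-c[1])); d=c[0]-c[1]; yaw=np.arctan2(-d[0],d[1]);print("yaw",yaw)
m=[t(*p,.035) for p in((174,216),(266,205),(482,182),(577,173))];print(m,np.mean(m,0))
s=np.mean(m,0)[:2]; 
ex=np.array([np.cos(yaw),np.sin(yaw)]);print("axis from strip",s-0.046*ex)
a=camera("top");
for n,(x0,x1,y0,y1),z in(("top",(270,305,172,205),.072),("scene",(210,245,195,218),.072)):
    im=camera(n)[y0:y1,x0:x1].max(2)<55
    n_,l,st,ce=cv2.connectedComponentsWithStats(im.astype(np.uint8)); k=1+st[1:,4].argmax()
    q=ce[k]+[x0,y0]; print(n,q,st[k],ray(n,*q,z))
    ys,xs=np.where(l==k); P=np.array([ray(n,x+x0,y+y0,.082)[:2] for x,y in zip(xs,ys)]); w,v=np.linalg.eigh(np.cov(P.T)); print(v[:,1],np.arctan2(v[1,1],v[0,1]),np.sqrt(w))
# white disc centre approx in top
print("disc",t(388,305,.052)); print("arm tip",t(482,258,.026))
```

```text
[array([ 0.46754616, -0.06910477,  0.01      ]), array([ 0.48356703, -0.27945112,  0.01      ])] 0.21095557828488806
yaw 0.07601747736949603
[array([ 0.54621043, -0.0833102 ,  0.035     ]), array([ 0.54999238, -0.12191791,  0.035     ]), array([ 0.55769944, -0.21301141,  0.035     ]), array([ 0.56062366, -0.25326126,  0.035     ])] [ 0.55363148 -0.16787519  0.035     ]
axis from strip [ 0.50776433 -0.17136863]
top [286.19008264 186.65289256] [  9   9  16  12 121] [ 0.50784801 -0.17189942  0.072     ]
[-0.56328554  0.82626231] 2.1691531467192906 [0.00513497 0.01092985]
scene [227.31111111 207.75555556] [12  7 11 12 90] [ 0.51447333 -0.17091446  0.072     ]
[-0.66797558  0.74418319] 2.302281462248136 [0.00662393 0.01058349]
disc [ 0.50271067 -0.16916763  0.052     ]
arm tip [ 0.52702323 -0.21272009  0.026     ]
```

```bash
cat >> h.py <<'E'
def go(P,yaw):
    o=get_obs(); Rm=R.from_euler('xyz',o["eef_rot"]); Rt=R.from_euler('xyz',[-np.pi/2,0,yaw])
    t=Rm.inv().apply(np.array(P)-o["ee_pos"])/0.5; r=(Rm.inv()*Rt).as_rotvec()/(np.pi/2)
    print("t",t.round(4),"rot",r.round(4),"time",o["time_s"])
E
python3 -c "
from h import *
go([.341,.175,.224],.885);go([.508,-.171,.224],.52)"
```

```text
t [-0.5522  0.0007 -0.5363] rot [ 0.000e+00  2.317e-01 -2.000e-04] time 0.3
t [-1.103e+00  9.000e-04 -1.072e+00] rot [ 1.000e-04  4.641e-01 -2.000e-04] time 0.3
```

```bash
python3 -m pendant '{"translation":[[-0.552,0,-0.536],[-0.552,0,-0.536],[-0.552,0,-0.536],[-0.552,0,-0.536],[-0.552,0,-0.536],[-0.552,0,-0.536],[-0.552,0,-0.536],[-0.552,0,-0.536]],"rot":[[0,0.232,0],[0,0.232,0],[0,0.232,0],[0,0.232,0],[0,0.232,0],[0,0.232,0],[0,0.232,0],[0,0.232,0]]}' 1
python3 -c "
from h import *
go([.508,-.171,.224],.52)"
```

```text
time_s: 0.97
ee_pos: [0.3188, 0.2196, 0.2246]
eef_rot: [-1.571, -0.0, 0.885]
force: [0.8, 0.1, 0.1]
grip_width: 0.0938
t [-0.3649  0.0013 -0.7876] rot [2.000e-04 2.323e-01 2.000e-04] time 0.9667
```

```bash
python3 -m pendant '{"translation":[[-0.365,0,-0.788],[-0.365,0,-0.788],[-0.365,0,-0.788],[-0.365,0,-0.788],[-0.365,0,-0.788],[-0.365,0,-0.788],[-0.365,0,-0.788],[-0.365,0,-0.788]],"rot":[[0,0.232,0],[0,0.232,0],[0,0.232,0],[0,0.232,0],[0,0.232,0],[0,0.232,0],[0,0.232,0],[0,0.232,0]]}' 1
python3 -c "
from h import *
go([.508,-.171,.224],.52)"
```

```text
time_s: 1.63
ee_pos: [0.464, -0.081, 0.2247]
eef_rot: [-1.571, -0.001, 0.52]
force: [0.1, 0.7, 0.5]
grip_width: 0.094
t [-0.0131  0.0015 -0.2   ] rot [0.0003 0.0001 0.0005] time 1.6333
```

```bash
python3 -m pendant '{"translation":[[-0.013,0.002,-0.2],[-0.013,0.002,-0.2],[-0.013,0.002,-0.2],[-0.013,0.002,-0.2],[-0.013,0.002,-0.2]],"rot":[[0,0,0],[0,0,0],[0,0,0],[0,0,0],[0,0,0]]}' 1
python3 -c "
from h import *
o=get_obs();print(o['ee_pos'],o['eef_rot'])
cv2.imwrite('pics/w1.png',camera('wrist')[:,:,::-1])
for z in(.082,.054,.068):print(proj('wrist',np.array([.508,-.171,z]),o))"
```

```text
time_s: 2.05
ee_pos: [0.5079, -0.1716, 0.2232]
eef_rot: [-1.57, -0.0, 0.519]
force: [0.3, 0.3, -0.3]
grip_width: 0.0938
[ 0.50787754 -0.17155977  0.22315236] [-1.57040090e+00 -1.41114045e-04  5.18694197e-01]
[258.92280954 182.64623022]
[258.85216068 175.61492001]
[258.88602209 178.98496841]
```

View pics/w1.png

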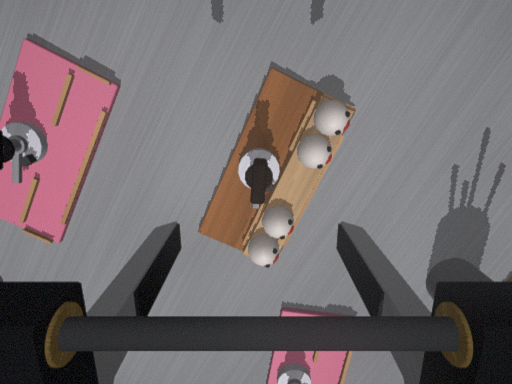

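Run:
```python
from h import *
o=get_obs()
im=cv2.imread("pics/w1.png")
a=im[130:230,205:315];cv2.imwrite("pics/w1z.png",cv2.resize(a,None,fx=6,fy=6,interpolation=cv2.INTER_CUBIC))
x0,x1,y0,y1=238,280,145,215
m=(im[y0:y1,x0:x1].max(2)<50).astype(np.uint8)
n_,l,st,ce=cv2.connectedComponentsWithStats(m);k=1+st[1:,4].argmax();q=ce[k]+[x0,y0];print(q,st[k],ray("wrist",*q,.078,o))
ys,xs=np.where(l==k);P=np.array([ray("wrist",x+x0,y+y0,.082,o)[:2] for x,y in zip(xs,ys)]);w,v=np.linalg.eigh(np.cov(P.T));print(np.arctan2(v[1,1],v[0,1]),np.sqrt(w))
```

```text
[258.12290503 174.2849162 ] [  8  14  26  44 358] [ 0.50364943 -0.16434448  0.078     ]
1.9062753717953071 [0.00536141 0.01014114]
```

View pics/w1z.png

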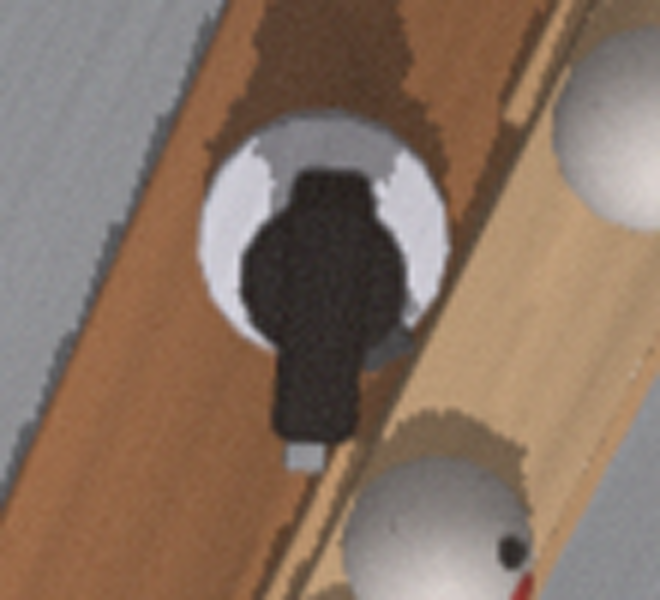

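Run:
```python
from h import *
o=get_obs()
f=lambda u,v,z:ray("wrist",205+u/6-.4,130+v/6-.4,z,o)
a,b=f(336,171,.082),f(315,441,.082);print(a,b,np.linalg.norm(a-b),(a+b)/2,np.arctan2(*(b-a)[1::-1]))
print("disc",f(323,278,.054)); print("ped",f(323,232,.03)); print("tip",f(305,470,.029))
# strip long edge (upper side)/board left edge
e1,e2=f(225,0,.01),f(5,500,.01);d=e1-e2;print(np.arctan2(*d[1::-1])-np.pi/2)
m=[ray("wrist",*p,.035,o) for p in((332,117),(314,151),(277,220),(263,249))];print(np.mean(m,0));d=m[0]-m[3];print(np.arctan2(*d[1::-1])-np.pi/2)
p=np.mean(m,0)[:2];print(p-.046*np.array([np.cos(.076),np.sin(.076)]))
```

```text
[ 0.49742502 -0.1488043   0.082     ] [ 0.5166673  -0.18908999  0.082     ] 0.044645292573880585 [ 0.50704616 -0.16894714  0.082     ] -1.1251916403403335
disc [ 0.50771957 -0.17077882  0.054     ]
ped [ 0.50636116 -0.16834115  0.03      ]
tip [ 0.52672921 -0.21084244  0.029     ]
0.09011912033083691
[ 0.55172388 -0.16525923  0.035     ]
0.08009676078944139
[ 0.50585666 -0.16875187]
```

```bash
python3 -c "
from h import *
go([.507,-.170,.077],.446)"
```

```text
t [-0.0006  0.2929  0.002 ] rot [-0.0001  0.047   0.0002] time 2.1
```

```bash
python3 -m pendant '{"translation":[[-0.001,0.07,0.002],[-0.001,0.14,0.002],[-0.001,0.2,0.002],[-0.001,0.25,0.002],[-0.001,0.28,0.002],[-0.001,0.293,0.002],[-0.001,0.293,0.002],[-0.001,0.293,0.002]],"rot":[[0,0.047,0],[0,0.047,0],[0,0.047,0],[0,0.047,0],[0,0.047,0],[0,0.047,0],[0,0.047,0],[0,0.047,0]]}' 0.6 30
python3 -c "
from h import *
go([.507,-.170,.077],.446);cv2.imwrite('pics/w2.png',camera('wrist')[:,:,::-1])"
```

```text
time_s: 2.77
ee_pos: [0.5072, -0.1696, 0.078]
eef_rot: [-1.571, -0.001, 0.447]
force: [-1.0, -0.7, 0.6]
grip_width: 0.0563
t [-0.0007  0.002  -0.0006] rot [0.0004 0.0005 0.0007] time 2.7667
```

View pics/w2.png

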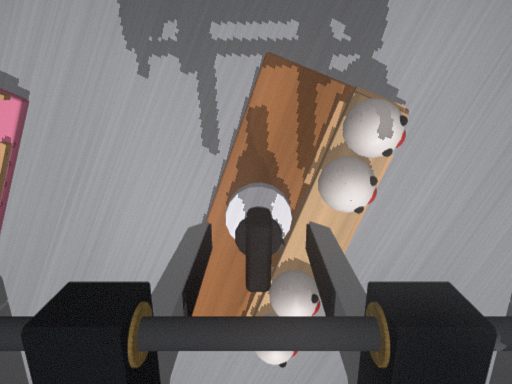

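The bar stands upright in the picture (u≈259, v 208–290), centred between the pads at u≈198 and 320. I'll close the gripper on it now.

```bash
python3 -m pendant '{"translation":[[0,0.002,0],[0,0.002,0],[0,0.002,0],[0,0.002,0],[0,0.002,0],[0,0.002,0]],"rot":[[0,0,0],[0,0,0],[0,0,0],[0,0,0],[0,0,0],[0,0,0]]}' 0 30
python3 -c "
from h import *
print(get_obs()['moment'])"
```

```text
time_s: 3.32
ee_pos: [0.5074, -0.1699, 0.0774]
eef_rot: [-1.572, -0.002, 0.447]
force: [-0.4, -0.2, 0.9]
grip_width: 0.0199
[-0.07234038  0.02311417  0.00249972]
```

Still closing (19.9 mm); a few more rows.

```bash
python3 -m pendant '{"translation":[[0,0,0],[0,0,0],[0,0,0],[0,0,0]],"rot":[[0,0,0],[0,0,0],[0,0,0],[0,0,0]]}' 0 30
python3 -c "
from h import *
print(get_obs()['moment'])"
```

```text
time_s: 3.65
ee_pos: [0.5073, -0.1699, 0.0774]
eef_rot: [-1.572, -0.001, 0.446]
force: [-2.0, -1.2, 1.7]
grip_width: 0.0143
[-0.1999704   0.47832941 -0.08508505]
```

```bash
python3 -m pendant '{"translation":[[0,-0.01,0],[0,-0.02,0],[0,-0.03,0],[0,-0.038,0],[0,-0.038,0],[0,-0.038,0]],"rot":[[0,0,0],[0,0,0],[0,0,0],[0,0,0],[0,0,0],[0,0,0]]}' 0 30
python3 -c "
from h import *
print(get_obs()['moment']);cv2.imwrite('pics/w3.png',camera('wrist')[:,:,::-1])"
```

```text
time_s: 4.15
ee_pos: [0.5073, -0.17, 0.0969]
eef_rot: [-1.572, -0.002, 0.446]
force: [-2.5, 0.2, 1.3]
grip_width: 0.0135
[-0.15269916  0.50899386 -0.02743857]
```

View pics/w3.png

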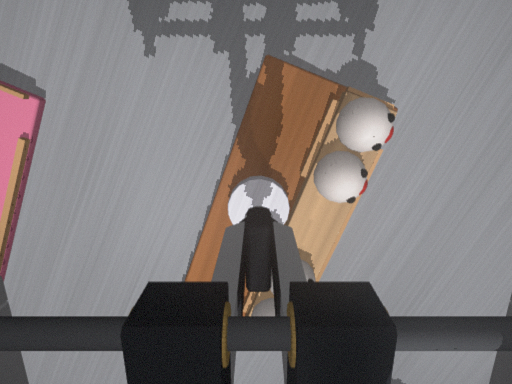

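```bash
python3 -m pendant '{"translation":[[0,0,0],[0,0,0],[0,0,0],[0,0,0],[0,0,0],[0,0,0],[0,0,0]],"rot":[[0,-0.06,0],[0,-0.12,0],[0,-0.18,0],[0,-0.24,0],[0,-0.3,0],[0,-0.36,0],[0,-0.38,0]]}' 0 30
python3 -c "
from h import *
print(get_obs()['moment']);go([.5073,-.170,.0969],1.651)"
```

```text
time_s: 4.78
ee_pos: [0.5065, -0.1707, 0.0966]
eef_rot: [-1.572, 0.002, 1.049]
force: [-7.3, -8.0, 1.2]
grip_width: 0.0139
[-1.58807803  1.6471802  -0.06693694]
t [ 0.0021 -0.0006 -0.0007] rot [ 3.000e-04 -3.832e-01 -1.100e-03] time 4.7833
```

```bash
python3 -m pendant '{"translation":[[0,0,0],[0,0,0],[0,0,0],[0,0,0],[0,0,0],[0,0,0],[0,0,0],[0,0,0]],"rot":[[0,-0.06,0],[0,-0.12,0],[0,-0.18,0],[0,-0.24,0],[0,-0.3,0],[0,-0.36,0],[0,-0.383,0],[0,-0.383,0]]}' 0 30
python3 -c "
from h import *
print(get_obs()['moment']);o=get_obs();print(o['ee_pos'],o['eef_rot'])
cv2.imwrite('pics/w4.png',camera('wrist')[:,:,::-1]);cv2.imwrite('pics/t4.png',camera('top')[:,:,::-1]);cv2.imwrite('pics/s4.png',cv2.resize(camera('scene')[180:265,175:290,::-1],None,fx=6,fy=6,interpolation=cv2.INTER_CUBIC))"
```

```text
time_s: 5.45
ee_pos: [0.506, -0.1721, 0.0965]
eef_rot: [-1.57, 0.004, 1.653]
force: [-5.5, -10.7, -0.6]
grip_width: 0.0141
[-2.36419997  1.15795141 -0.00466288]
[ 0.50597438 -0.17211773  0.09654828] [-1.56962369  0.00406963  1.65334848]
```

View pics/w4.png

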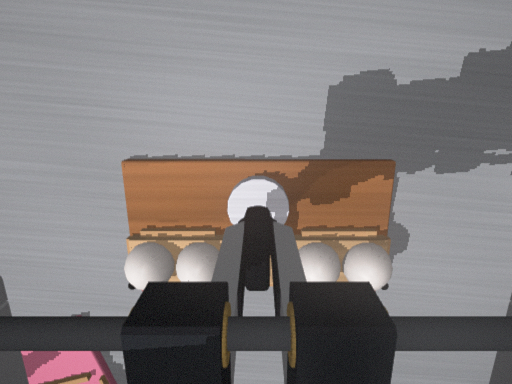

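View pics/s4.png

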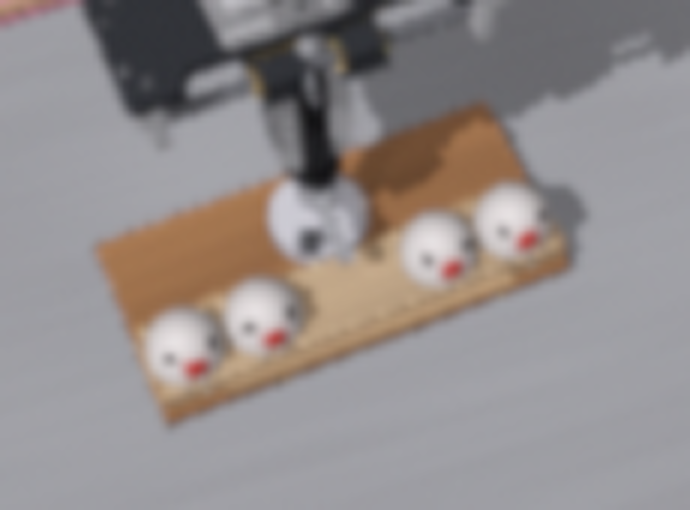

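Run:
```python
from h import *
o=get_obs()
im=cv2.imread("pics/w4.png").astype(float);sat=im[...,2]-im[...,0]
pts=[]
for u in range(135,385,5):
    v=np.where(sat[140:180,u]>40)[0]
    if len(v): pts.append([u,140+v[0]])
pts=np.array(pts);P=np.array([ray("wrist",u,v,.01,o)[:2] for u,v in pts])
k=np.polyfit(P[:,1],P[:,0],1);print("yaw",-np.arctan(k[0]),np.std(P[:,0]-np.polyval(k,P[:,1])))
c=cv2.resize(cv2.imread("pics/w4.png")[190:310,200:320],None,fx=5,fy=5,interpolation=cv2.INTER_CUBIC);cv2.imwrite("pics/w4z.png",c)
```

```text
yaw 0.0776016739432892 0.00033145456767932376
```

View pics/w4z.png

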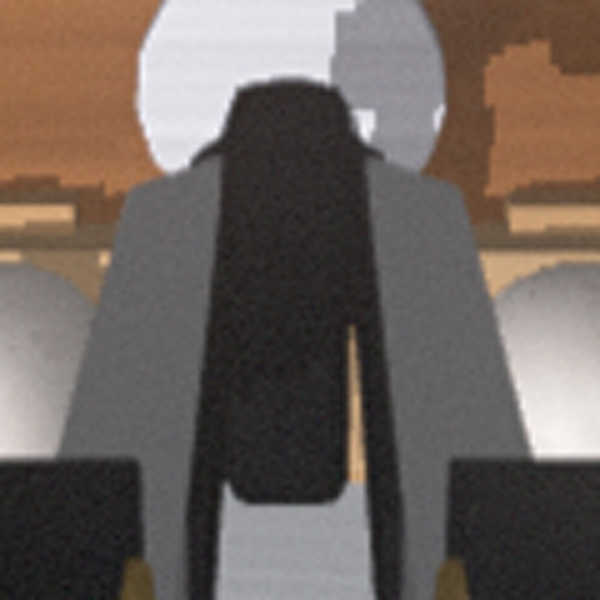

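```bash
python3 -m pendant '{"translation":[[-0.001,0.01,0.001],[-0.001,0.02,0.001],[-0.001,0.03,0.001],[-0.001,0.036,0.001],[-0.001,0.04,0.001],[-0.001,0.042,0.001],[-0.001,0.042,0.001]],"rot":[[0,0,0],[0,0,0],[0,0,0],[0,0,0],[0,0,0],[0,0,0],[0,0,0]]}' 0 30
python3 -c "
from h import *
print(get_obs()['moment']);o=get_obs();print(o['ee_pos'],o['eef_rot'])
cv2.imwrite('pics/w5.png',camera('wrist')[:,:,::-1])"
```

```text
time_s: 6.18
ee_pos: [0.506, -0.1728, 0.0771]
eef_rot: [-1.571, 0.005, 1.651]
force: [-8.0, 2.1, 21.5]
grip_width: 0.0137
[0.67991928 1.58257793 0.00750382]
[ 0.50602022 -0.17282014  0.07714287] [-1.57087185  0.00468018  1.65087047]
```

View pics/w5.png

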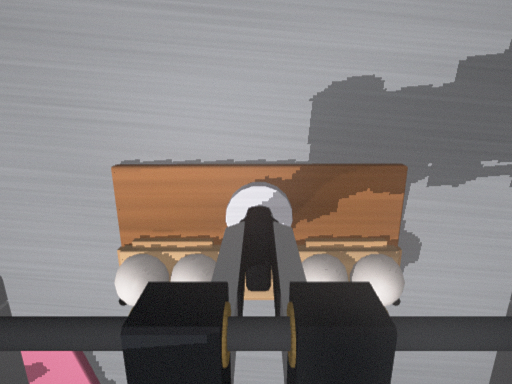

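The knob is seated: TCP height is back at 77 mm with 21 N of reaction. I'll release and retreat.

```bash
python3 -m pendant '{"translation":[[0,0,0],[0,0,0],[0,0,0],[0,0,0],[0,0,0],[0,0,0]],"rot":[[0,0,0],[0,0,0],[0,0,0],[0,0,0],[0,0,0],[0,0,0]]}' 0.5
python3 -m pendant '{"translation":[[0,-0.03,0],[0,-0.08,0],[0,-0.14,0],[0,-0.2,0],[0,-0.26,0],[0,-0.3,0],[0,-0.3,0],[0,-0.3,0]],"rot":[[0,0,0],[0,0,0],[0,0,0],[0,0,0],[0,0,0],[0,0,0],[0,0,0],[0,0,0]]}'
python3 -c "
from h import *
o=get_obs();print(o['ee_pos'],o['eef_rot'])
cv2.imwrite('pics/w6.png',camera('wrist')[:,:,::-1])
cv2.imwrite('pics/s6.png',cv2.resize(camera('scene')[180:265,175:290,::-1],None,fx=6,fy=6,interpolation=cv2.INTER_CUBIC))"
```

```text
time_s: 6.73
ee_pos: [0.506, -0.1728, 0.0769]
eef_rot: [-1.571, 0.005, 1.651]
force: [0.2, -0.0, -0.5]
grip_width: 0.0465
time_s: 7.4
ee_pos: [0.5061, -0.1722, 0.2274]
eef_rot: [-1.572, 0.005, 1.651]
force: [0.2, 0.4, -0.5]
grip_width: 0.0472
[ 0.5061213  -0.17218623  0.22744978] [-1.57212319  0.00531674  1.65083756]
```

View pics/w6.png

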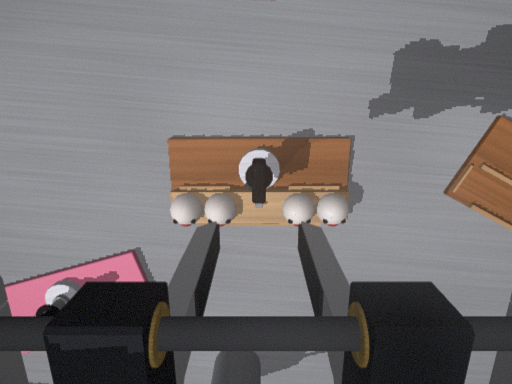

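View pics/s6.png

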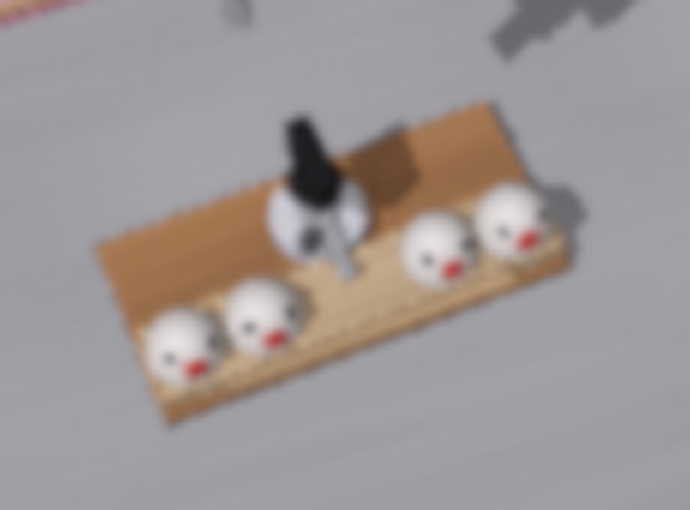

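Run:
```python
from h import *
o=get_obs();im=cv2.imread("pics/w6.png")
c=cv2.resize(im[145:235,210:310],None,fx=6,fy=6,interpolation=cv2.INTER_CUBIC);cv2.imwrite("pics/w6z.png",c)
dk=im.max(2)<50
r=[]
for v in list(range(187,202)):
    x=np.where(dk[v,245:275])[0]+245; r.append([x.mean(),v,len(x)])
r=np.array(r);print(r[::4]);P=np.array([ray("wrist",u,v,.075,o)[:2] for u,v,_ in r]);k=np.polyfit(P[:,0],P[:,1],1);print("bar yaw",np.arctan(k[0]))
```

```text
[[262.  187.    2. ]
 [259.  191.    1. ]
 [258.5 195.    2. ]
 [  nan 199.    0. ]]
 ** On entry to DLASCL parameter number  4 had an illegal value
 ** On entry to DLASCL parameter number  4 had an illegal value
 ** On entry to DLASCL parameter number  4 had an illegal value
 ** On entry to DLASCL parameter number  4 had an illegal value
 ** On entry to DLASCL parameter number  5 had an illegal value
 ** On entry to DLASCL parameter number  4 had an illegal value<stdin>:7: RuntimeWarning: Mean of empty slice.
  ret = ret.dtype.type(ret / rcount)
Traceback (most recent call last):
numpy.linalg.LinAlgError: SVD did not converge in Linear Least Squares
```

View pics/w6z.png

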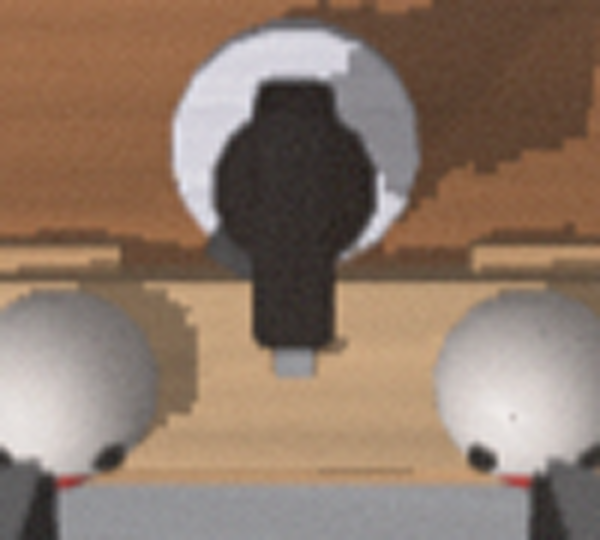

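The bar is upright (centre u 294 at the top, 293 at the bottom), square to the strip edge, and the steel tip lies over the free middle of the strip. I'm handing in.

```bash
python3 -c "
from station import *
print(hand_in())"
```

```text
the job is handed in; nothing more can be done
None
```

The strip is clamped. I pulled the knob on its jig up about 19 mm, turned it about 1.2 rad anticlockwise, and pushed it back down to its stop. I then let go, backed off 150 mm and handed in at about 7.5 s.

- **Height:** The push ended in 21 N of reaction, with the tool back at its grasp height (77.1 mm against 77.4 mm), so the knob is fully down.
- **Angle:** In the last wrist picture the bar and arm stand square to the strip, within about 0.01–0.02 rad by eye. My scripted fit of the final bar angle failed because its dark-pixel threshold was wrong, so I read the angle from the zoomed picture.
- **Strip:** It lies in its bed, and the steel tip is over its free middle.
- **Other jigs:** I did not touch the empty jig or the pink look-alikes.
- **Forces:** While turning, the side force was up to about 12 N, because my grasp was 1–3 mm off the knob's axis. Every reading was well below the limits.

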